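# Push the flopped plates back in the dish rack

### The job

Two of the three plates in the dish rack have flopped forward, away from the cutlery basket. With the fingertips, gently push each of them over backwards in its own slot, so that all three lean back on their pegs towards the cutlery basket. Do not pick any plate up or shift it to another slot, and leave the third plate and everything else standing as it is.

Things in the scene. Friction and masses are not known exactly. Their poses are not given: they have to be found in the camera images.
- rack: grey plastic dish rack, fixed. Tub 420 mm long (its y axis), 270 mm wide (x), walls 105 mm high, on a drip tray 460 x 290 mm. Origin: under its centre, at ledge level. The cutlery basket hangs outside its +y end. Three plates stand on edge at x = 0, y = about -144, 0 and +144 mm, fronts facing -y, backs facing +y; lowest points at z = 42 mm, tops at 230.
- basket (a point): centre of the rim of the cutlery basket, 137 mm above the ledge: an open grey box, 70 mm (along the rack's y) x 150 mm, hooked on the rack's +y end, its rim spanning y = 212 to 282 mm in the rack's frame.
- pegs (a point): middle of the peg rows, at the height of the peg tops (120 mm above the ledge). Two rails along the rack's y at x = +-45 mm, tops 50 mm up, each carry ten pegs 7 mm thick, 36 mm apart, with notches between them. A plate's rim sits in a notch of both rails and its face leans on the pegs before or behind it.
- plate_a_mid (a point): flat white ceramic plate, 190 mm across, 6 mm thick at the rim, about 0.34 kg. Point: centre of the disc, mid thickness. z runs in its plane from its lowest to its highest rim point (95 mm each way), x in its plane across the rack, y square to it, out of its back. With the top leaning to the basket (as wanted) y points about 11 degrees below level; flopped: about 11 above.
- plate_b_mid (a point): plate just like plate_a, same point and axes; any of the three may be in any of the three slots. A plate rocks about its lowest rim point, which stays in its notch (it shifts by some 7 mm); it balances when upright and, once past that, falls by itself the few degrees on to the pegs of the other side.
- plate_c_mid (a point): plate just like plate_a, same point and axes. Between the top of a flopped plate and the plate in front of it (on its front side) there are at least 60 mm free. Fingers may push anywhere on the upper part of its front face.
- plate_a: the same plate as plate_a_mid, axes alike; origin: within 5 mm of its lowest rim point.
- plate_b: the same plate as plate_b_mid, axes alike; origin: within 5 mm of its lowest rim point.
- plate_c: the same plate as plate_c_mid, axes alike; origin: within 5 mm of its lowest rim point.
- tumbler: drinking glass, 64 mm across, 90 mm high, upside down on the rack's floor (20 mm above the ledge) beside the rails, between two plates. Origin: centre of its mouth, at the bottom. Only a bystander, leave it alone.
- fork_1: steel fork, 194 mm long, leaning in the cutlery basket, its handle end down; the heads reach about 215 mm above the ledge. Origin: handle end. Only a bystander, leave it alone.
- fork_2: steel fork like fork_1. Only a bystander, leave it alone.
- fork_3: steel fork like fork_1. Only a bystander, leave it alone.
- jug: white ceramic jug, 108 mm across, 175 mm high, handle to its -y, standing on the ledge beyond the rack's -y end. Origin: centre of its underside. Only a bystander, leave it alone.
- bottle: empty clear plastic bottle with a white twist cap, 66 mm across, 225 mm high, standing on the ledge at the far (+x) side of the rack. Origin: centre of its underside. Only a bystander, leave it alone.
- bowl: small glass bowl, 110 mm across, 52 mm high, on the ledge at the far (+x) side of the rack. Origin: centre of its underside. Only a bystander, leave it alone.
There are look-alikes about, which are no part of the job. Leave any orange or yellow look-alike of the plate_a alone.

How it is judged:
By the outcome, as a careful person would: the job done as asked, in the order asked, and still so for the second after the job is handed in, with the robot touching nothing.
It also fails if it takes over 42 s, if anything falls off the work surface, if the arm or the gripper's body presses on something with over 40 N, if the wrist force passes 120 N, or if a joint passes its speed limit or range.

### The arm

A 6-joint arm with a two-finger parallel gripper is mounted at the origin on the work surface. World frame = base frame: x ahead of the robot, y to its left, z up, the work surface at z = 0. Lengths are in mm, angles in rad, forces in N, time in s.
With the tool pointing down it reaches from about 325 to 775 mm from the base axis. Payload 9.3 kg.
Tool frame: the origin (TCP) lies between the finger pads; the fingertips stand 14 mm ahead of it and the grasp point (between the pads) lies 5 mm behind it; z points along the fingers, y is the line along which they close (so a half turn about z gives the same grasp; the last joint's range is limited). The gripper opens to 85 mm and grips with 20 to 120 N. Pads are 22 mm wide; open, the fingers measure 114 mm over their backs; the gripper's body (76 mm by 85 mm) begins 54 mm behind the grasp point. The pads swing forward as they close: fully open they stand 13 mm farther back than shut.
Start: joints at [1.159, 0.259, 0.021, 1.334, 0, 1.418], TCP at [140.758, 531.68, 245.279] pointing down, gripper open.
Joint ranges: [-3.04, 3.04], [-0.91, 1.82], [-1.04, 1.36], [-1.92, 1.95], [-1.52, 1.45], [-3.14, 3.14]. Speed limits (rad/s): [2.22, 2.22, 2.79, 3.14, 3.14, 3.14].

### API

Orientations are given as a 3x3 rotation matrix whose columns are the frame's x, y, z axes.
In Python, from station import monitor, imaging, ctrl gives the robot as it stands.
- The arm moves only by the tool arm_command, never from a script. Its argument "deltas" is a list of rows, each an object of numbers: "hand": the opening in per cent of the stroke, from 0 (shut) to 100 (fully open); "tx", "ty", "tz": the shift along the world's x, y, z in m; "spin": the turn about the world's z in rad. A call has 1 to 20 rows; each row is the pose to reach, as a shift and turn from the pose commanded when the call began; what a row does not reach only later rows make up. A row lasts 1/10 s, in which the tool goes at most 50 mm and 8.59 degrees, less where a joint would pass 70% of its speed; a pose out of reach is approached as far as the arm can. A call with a gripper value outside its range is refused whole. The fingers move at their own pace and stop on an object; "newtons" is the grip in N (left out, the last holds). Time passes only in rows, so rows that repeat a pose let the fingers close. It gives the time, the measured TCP pose, the force, the opening and the grip force at its end, in the units of the state.
- monitor.read_state(): the state, without advancing time (a new reading comes with each control period).
- imaging.read_camera(name): name is "scene" or "side" or "wrist"; returns the picture (400x640x3 uint8, red, green, blue); there is no depth.
- imaging.camera_model(name): a dict with "fx", "fy", "cx", "cy" (pixels), "D" ([k1, k2, p1, p2, k3] as OpenCV has them; the pictures are not rectified), "origin" and "attitude" of the camera in the world. Camera axes: x right, y up, looking along -z (the intrinsics and any distortion apply to the point x, -y, -z); pixel columns grow to the right and rows downward; lengths in mm; the calibration is good to about 2 mm. A picture is of the moment at which its call begins: read the wrist's pose just before it. camera_model takes no time and is no camera call; for the wrist camera it gives the pose at the moment of the call.
- ctrl.close_job(): hands the job in; it is judged then, once.
The state is a dict: "t": time; "joint_positions": joint angles; "joint_velocities": joint speeds; "joint_torque": joint torques, N m; "tcp_pos": TCP position; "tcp_rot": TCP orientation; "wrist_force": force on the tool from outside, world axes, zero at the start; "ft_torque": the same for the moment, N m; "opening": opening from 0.0 (shut) to 1.0 (fully open); "grip_force": force on a finger pad.
Only numpy, scipy, OpenCV 4.12 (cv2) and the standard library are available. Lean on these libraries where they do the work, as an engineer would, in place of code of your own. Each camera call takes 0.05 s, during which the arm holds its last target. There are 200 camera calls.

## Working session

There is one attempt and no reset: what is moved stays moved. The work goes in short steps, Python scripts to look and compute and a tool call to move; the robot and the scene stay as the last step left them, time stands still between calls to the robot, and variables do not carry over. Pictures are saved under pics/ and viewed, at most 10 in all, crops included, and the job is handed in when it is done.

Besides the shell and the picture viewer there is one more tool, called after "Emit:" by a JSON object that holds its "method" and its "body", one argument or row to a line. arm_command: Moves the arm, as the interface text tells. Its arguments: {"type":"object","properties":{"deltas":{"type":"array"},"newtons":{"type":"number"}},"required":["deltas"]}

```bash
mkdir -p pics; python3 - <<'E'
from station import monitor, imaging, ctrl
import cv2,json,numpy as np
s=monitor.read_state();print({k:s[k] for k in('t','tcp_pos','tcp_rot','opening')})
for n in('scene','side'):
    im=imaging.read_camera(n);cv2.imwrite(f'pics/{n}0.png',im[:,:,::-1]);print(n,imaging.camera_model(n))
E
```

```text
{'t': 0.0, 'tcp_pos': array([140.65507024, 531.41686387, 244.65098482]), 'tcp_rot': array([[-9.66692758e-01,  2.55939026e-01, -5.70984285e-04],
       [ 2.55939562e-01,  9.66691952e-01, -1.26884779e-03],
       [ 2.27218246e-04, -1.37272343e-03, -9.99999032e-01]]), 'opening': 1.0013799543647819}
scene {'fx': 512.0223727704115, 'fy': 512.0223727704115, 'cx': 324.9633412053822, 'cy': 195.06725817513464, 'D': array([0.02169727, 0.        , 0.        , 0.        , 0.        ]), 'origin': array([ 976.22192907, -646.6545208 , 1077.98775379]), 'attitude': array([[ 0.83159969, -0.41654653,  0.36732947],
       [ 0.55535942,  0.62873756, -0.5443023 ],
       [-0.0042266 ,  0.65664151,  0.754191  ]])}
side {'fx': 385.280110395261, 'fy': 385.280110395261, 'cx': 317.32427192363, 'cy': 202.11539592791124, 'D': array([-0.00313436,  0.        ,  0.        ,  0.        ,  0.        ]), 'origin': array([ 797.05904067, -560.61777119,  939.06103943]), 'attitude': array([[ 0.89043339, -0.3532509 ,  0.28695329],
       [ 0.45510763,  0.68790141, -0.56539251],
       [ 0.00232984,  0.63403899,  0.77329757]])}
```

View pics/scene0.png

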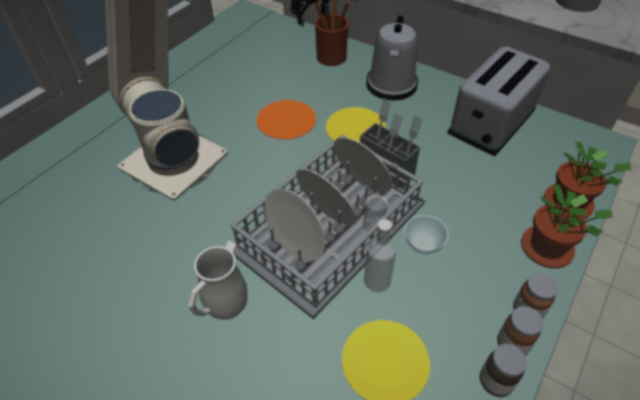

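View pics/side0.png

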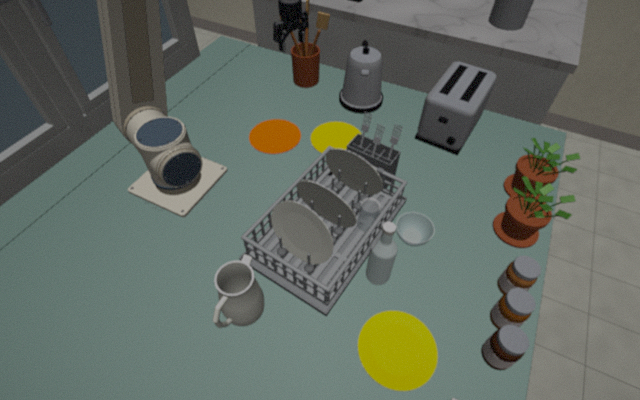

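The scene and side views show the rack with its basket end up and to the right. In the scene view the near plate (295,225) is bright, so it leans back. The middle (328,197) and basket-side (362,165) plates are dark, so they have flopped. I'll enlarge both views to get key points.

```bash
python3 - <<'E'
import cv2,numpy as np
for n,(x,y,w,h) in {'scene':(220,115,215,205),'side':(235,110,215,205)}.items():
    im=cv2.imread(f'pics/{n}0.png')[y:y+h,x:x+w]
    k=2.9;im=cv2.resize(im,None,fx=k,fy=k,interpolation=cv2.INTER_CUBIC)
    im=cv2.convertScaleAbs(im,alpha=1.5,beta=0)
    for u in range((x//20+1)*20,x+w,20):
        p=int((u-x)*k);cv2.line(im,(p,0),(p,6),(0,0,255),1);cv2.putText(im,str(u),(p-10,16),0,.35,(0,0,255),1)
    for v in range((y//20+1)*20,y+h,20):
        p=int((v-y)*k);cv2.line(im,(0,p),(6,p),(0,0,255),1);cv2.putText(im,str(v),(8,p+4),0,.35,(0,0,255),1)
    cv2.imwrite(f'pics/{n}0c.png',im)
E
```

```text
(no output)
```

View pics/scene0c.png

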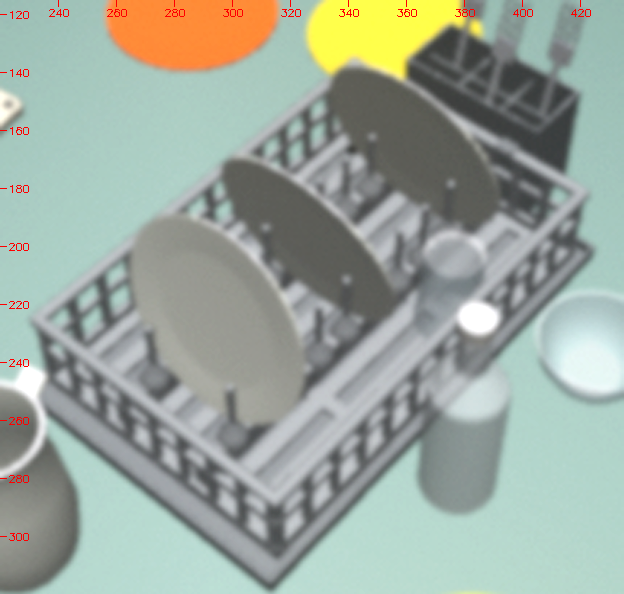

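View pics/side0c.png

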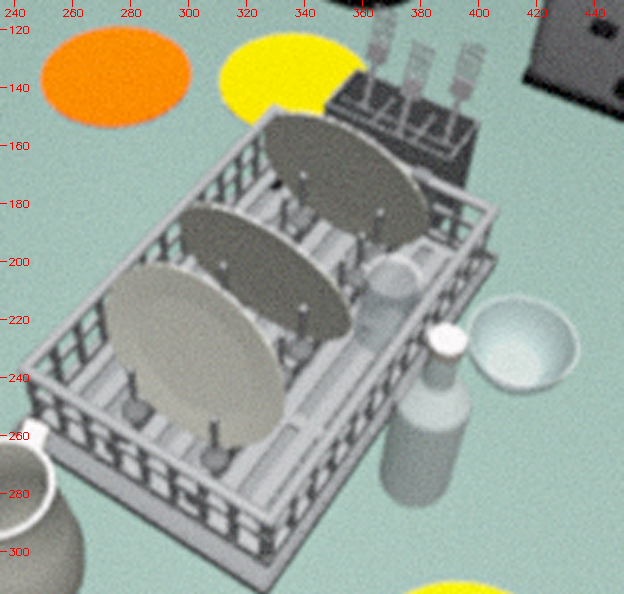

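The crops show the rim corners in the scene view at about (231,225), (315,287) and (424,181), and the tray corners at (314,318) and (425,202). The side view matches. I'll fit the rack pose to these and overlay the plate model at both tilts.

```bash
cat > h.py <<'E'
import numpy as np,cv2
from scipy.optimize import least_squares
from station import imaging
M={n:imaging.camera_model(n) for n in('scene','side')}
def proj(n,P):
    m=M[n];R=np.diag([1,-1,-1.])@m['attitude'].T
    K=np.array([[m['fx'],0,m['cx']],[0,m['fy'],m['cy']],[0,0,1]])
    return cv2.projectPoints(np.float64(P).reshape(-1,1,3),cv2.Rodrigues(R)[0],-R@m['origin'],K,m['D'])[0][:,0]
def W(q,P):
    c,s=np.cos(q[2]),np.sin(q[2]);return np.asarray(P)@np.array([[c,-s,0],[s,c,0],[0,0,1]]).T+[q[0],q[1],q[3]]
def plate(y,t,z=42): # t>0: leaning to basket, rad
    a=np.linspace(0,2*np.pi,73);r=95
    return np.c_[r*np.sin(a),y+(r-r*np.cos(a))*np.sin(t),z+(r-r*np.cos(a))*np.cos(t)]
E
cat > fit.py <<'E'
from h import *
off={'scene':(220,115),'side':(235,110)}
obs={'scene':{'A':(32,318),'B':(277,500),'C':(592,192),'tB':(272,590),'tC':(594,252)},
'side':{'A':(25,372),'B':(268,523),'C':(497,210),'tB':(265,592),'tC':(497,258)}}
def pts(h):return {'A':(-135,-210,h),'B':(135,-210,h),'C':(135,210,h),'tB':(145,-230,8),'tC':(145,230,8)}
def res(q,split=False):
    P=pts(q[4]);r=[]
    for n in obs:
        for k in obs[n]:r.append(proj(n,W(q,P[k]))[0]-(np.array(obs[n][k])/2.9+off[n]))
    return np.array(r) if split else np.r_[np.ravel(r),(q[4]-105)/5,q[3]/5]
s=least_squares(res,[450,50,-.5,0,105],loss='soft_l1');q=s.x;print(q.round(3));print(res(q,1).round(1).tolist())
np.save('q.npy',q)
print('basket',W(q,(0,247,137)))
for n in obs:
    x,y=off[n];im=cv2.imread(f'pics/{n}0.png')[y:y+205,x:x+215];im=cv2.convertScaleAbs(cv2.resize(im,None,fx=2.9,fy=2.9),alpha=1.5)
    for yy in(-144,0,144):
        for t,c in((.19,(0,255,0)),(-.19,(0,0,255))):
            p=((proj(n,W(q,plate(yy-np.sign(t)*3.5,t)))-(x,y))*2.9).astype(int);cv2.polylines(im,[p],True,c,1)
    p=((proj(n,W(q,[(-135,-210,105),(135,-210,105),(135,210,105),(-135,210,105)]))-(x,y))*2.9).astype(int);cv2.polylines(im,[p],True,(255,0,0),1)
    cv2.imwrite(f'pics/{n}_o.png',im)
a,b=[cv2.imread(f'pics/{n}_o.png') for n in obs];cv2.imwrite('pics/ov.png',cv2.resize(np.hstack([a,b]),(800,380)))
E
python3 fit.py
```

```text
[ 5.24041e+02  4.90650e+01 -1.24000e-01 -2.55700e+00  1.01480e+02]
[[0.8, -0.2], [-0.0, 0.7], [-1.2, -0.3], [-0.1, -0.9], [0.4, -0.2], [-1.5, -1.0], [0.9, 0.2], [-0.1, -0.2], [0.0, 1.3], [0.2, 0.7]]
basket [554.62241509 294.16501086 134.44265387]
```

View pics/scene_o.png

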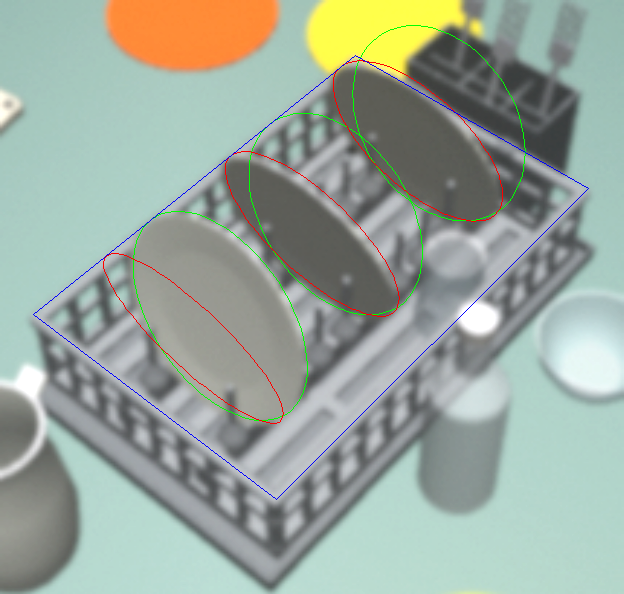

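The overlay fits well. The near plate matches the green outline (leaning back), and the middle and basket-side plates match the red one (flopped). I'll do the basket-side plate first, since it has the most room in front. First step: raise, shut the fingers and travel to rack y=75 in front of it.

Emit:
{"method": "arm_command", "body": {
  "deltas": [
    {"hand": 0, "tz": 0.05},
    {"hand": 0, "tz": 0.06, "spin": 0.135},
    {"hand": 0, "tx": 0.3925, "ty": -0.408, "tz": 0.06, "spin": 0.135},
    {"hand": 0, "tx": 0.3925, "ty": -0.408, "tz": 0.06, "spin": 0.135},
    {"hand": 0, "tx": 0.3925, "ty": -0.408, "tz": 0.06, "spin": 0.135},
    {"hand": 0, "tx": 0.3925, "ty": -0.408, "tz": 0.06, "spin": 0.135},
    {"hand": 0, "tx": 0.3925, "ty": -0.408, "tz": 0.06, "spin": 0.135},
    {"hand": 0, "tx": 0.3925, "ty": -0.408, "tz": 0.06, "spin": 0.135},
    {"hand": 0, "tx": 0.3925, "ty": -0.408, "tz": 0.06, "spin": 0.135},
    {"hand": 0, "tx": 0.3925, "ty": -0.408, "tz": 0.06, "spin": 0.135},
    {"hand": 0, "tx": 0.3925, "ty": -0.408, "tz": 0.06, "spin": 0.135},
    {"hand": 0, "tx": 0.3925, "ty": -0.408, "tz": 0.06, "spin": 0.135},
    {"hand": 0, "tx": 0.3925, "ty": -0.408, "tz": 0.06, "spin": 0.135},
    {"hand": 0, "tx": 0.3925, "ty": -0.408, "tz": 0.06, "spin": 0.135},
    {"hand": 0, "tx": 0.3925, "ty": -0.408, "tz": 0.06, "spin": 0.135},
    {"hand": 0, "tx": 0.3925, "ty": -0.408, "tz": 0.06, "spin": 0.135},
    {"hand": 0, "tx": 0.3925, "ty": -0.408, "tz": 0.06, "spin": 0.135},
    {"hand": 0, "tx": 0.3925, "ty": -0.408, "tz": 0.06, "spin": 0.135},
    {"hand": 0, "tx": 0.3925, "ty": -0.408, "tz": 0.06, "spin": 0.135},
    {"hand": 0, "tx": 0.3925, "ty": -0.408, "tz": 0.06, "spin": 0.135}
  ]
}}

```text
$.deltas[0]: bad value
```

Emit:
{"method": "arm_command", "body": {
  "deltas": [
    {"hand": 0, "tx": 0, "ty": 0, "tz": 0.05, "spin": 0},
    {"hand": 0, "tx": 0, "ty": 0, "tz": 0.06, "spin": 0.135},
    {"hand": 0, "tx": 0.3925, "ty": -0.408, "tz": 0.06, "spin": 0.135},
    {"hand": 0, "tx": 0.3925, "ty": -0.408, "tz": 0.06, "spin": 0.135},
    {"hand": 0, "tx": 0.3925, "ty": -0.408, "tz": 0.06, "spin": 0.135},
    {"hand": 0, "tx": 0.3925, "ty": -0.408, "tz": 0.06, "spin": 0.135},
    {"hand": 0, "tx": 0.3925, "ty": -0.408, "tz": 0.06, "spin": 0.135},
    {"hand": 0, "tx": 0.3925, "ty": -0.408, "tz": 0.06, "spin": 0.135},
    {"hand": 0, "tx": 0.3925, "ty": -0.408, "tz": 0.06, "spin": 0.135},
    {"hand": 0, "tx": 0.3925, "ty": -0.408, "tz": 0.06, "spin": 0.135},
    {"hand": 0, "tx": 0.3925, "ty": -0.408, "tz": 0.06, "spin": 0.135},
    {"hand": 0, "tx": 0.3925, "ty": -0.408, "tz": 0.06, "spin": 0.135},
    {"hand": 0, "tx": 0.3925, "ty": -0.408, "tz": 0.06, "spin": 0.135},
    {"hand": 0, "tx": 0.3925, "ty": -0.408, "tz": 0.06, "spin": 0.135},
    {"hand": 0, "tx": 0.3925, "ty": -0.408, "tz": 0.06, "spin": 0.135},
    {"hand": 0, "tx": 0.3925, "ty": -0.408, "tz": 0.06, "spin": 0.135},
    {"hand": 0, "tx": 0.3925, "ty": -0.408, "tz": 0.06, "spin": 0.135},
    {"hand": 0, "tx": 0.3925, "ty": -0.408, "tz": 0.06, "spin": 0.135},
    {"hand": 0, "tx": 0.3925, "ty": -0.408, "tz": 0.06, "spin": 0.135},
    {"hand": 0, "tx": 0.3925, "ty": -0.408, "tz": 0.06, "spin": 0.135}
  ]
}}

```text
t: 2.1
tcp_pos: [532.9, 124.3, 305.6]
tcp_rot: [[-0.992, 0.122, 0.0], [0.122, 0.992, 0.0], [-0.0, 0.0, -1.0]]
wrist_force: [0.5, 0.7, 0.2]
opening: 0.005
grip_force: 0.0
```

Emit:
{"method": "arm_command", "body": {
  "deltas": [
    {"hand": 0, "tx": 0, "ty": 0, "tz": -0.03, "spin": 0},
    {"hand": 0, "tx": 0, "ty": 0, "tz": -0.06, "spin": 0},
    {"hand": 0, "tx": 0, "ty": 0, "tz": -0.08, "spin": 0},
    {"hand": 0, "tx": 0, "ty": 0, "tz": -0.0935, "spin": 0},
    {"hand": 0, "tx": 0, "ty": 0, "tz": -0.0935, "spin": 0},
    {"hand": 0, "tx": 0, "ty": 0, "tz": -0.0935, "spin": 0}
  ]
}}

```text
t: 2.7
tcp_pos: [533.3, 123.8, 212.3]
tcp_rot: [[-0.992, 0.123, 0.0], [0.123, 0.992, 0.0], [-0.0, 0.0, -1.0]]
wrist_force: [-0.4, 0.3, 0.1]
opening: 0.003
grip_force: 0.0
```

```bash
cat > look.py <<'E'
import sys,cv2,numpy as np
from station import imaging
o=[]
for n,(x,y) in {'scene':(220,90),'side':(225,95)}.items():
    im=imaging.read_camera(n)[y:y+230,x:x+220,::-1];o.append(cv2.convertScaleAbs(cv2.resize(im,(400,418),interpolation=cv2.INTER_CUBIC),alpha=1.5))
cv2.imwrite(sys.argv[1],np.hstack(o))
E
python3 look.py pics/l1.png
```

```text
(no output)
```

View pics/l1.png

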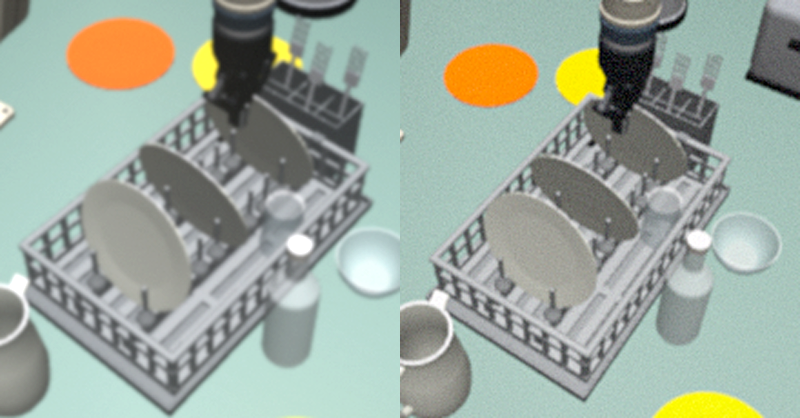

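The shut fingertips sit between the middle and basket-side plates (left crop, 238,120), clear of both. Now a slow push along the rack's +y.

Emit:
{"method": "arm_command", "body": {
  "deltas": [
    {"hand": 0, "tx": 0.0006, "ty": 0.005, "tz": 0, "spin": 0},
    {"hand": 0, "tx": 0.0012, "ty": 0.01, "tz": 0, "spin": 0},
    {"hand": 0, "tx": 0.0019, "ty": 0.015, "tz": 0, "spin": 0},
    {"hand": 0, "tx": 0.0025, "ty": 0.02, "tz": 0, "spin": 0},
    {"hand": 0, "tx": 0.0031, "ty": 0.025, "tz": 0, "spin": 0},
    {"hand": 0, "tx": 0.0037, "ty": 0.03, "tz": 0, "spin": 0},
    {"hand": 0, "tx": 0.0044, "ty": 0.035, "tz": 0, "spin": 0},
    {"hand": 0, "tx": 0.005, "ty": 0.04, "tz": 0, "spin": 0},
    {"hand": 0, "tx": 0.0056, "ty": 0.045, "tz": 0, "spin": 0},
    {"hand": 0, "tx": 0.0062, "ty": 0.05, "tz": 0, "spin": 0},
    {"hand": 0, "tx": 0.0069, "ty": 0.055, "tz": 0, "spin": 0}
  ]
}}

```text
t: 3.9
tcp_pos: [540.2, 179.1, 211.8]
tcp_rot: [[-0.992, 0.123, -0.0], [0.123, 0.992, -0.0], [0.0, -0.0, -1.0]]
wrist_force: [0.5, -0.2, 0.3]
opening: 0.003
grip_force: 0.0
```

Emit:
{"method": "arm_command", "body": {
  "deltas": [
    {"hand": 0, "tx": 0.0005, "ty": 0.004, "tz": 0, "spin": 0},
    {"hand": 0, "tx": 0.001, "ty": 0.008, "tz": 0, "spin": 0},
    {"hand": 0, "tx": 0.0015, "ty": 0.012, "tz": 0, "spin": 0},
    {"hand": 0, "tx": 0.002, "ty": 0.016, "tz": 0, "spin": 0},
    {"hand": 0, "tx": 0.0024, "ty": 0.019, "tz": 0, "spin": 0},
    {"hand": 0, "tx": 0.0024, "ty": 0.019, "tz": 0, "spin": 0},
    {"hand": 0, "tx": 0.0024, "ty": 0.019, "tz": 0, "spin": 0}
  ]
}}

```text
t: 4.6
tcp_pos: [542.5, 197.7, 211.7]
tcp_rot: [[-0.992, 0.123, -0.0], [0.123, 0.992, -0.0], [0.0, -0.0, -1.0]]
wrist_force: [0.2, -0.7, -0.7]
opening: -0.003
grip_force: 0.0
```

```bash
python3 look.py pics/l2.png
```

```text
(no output)
```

View pics/l2.png

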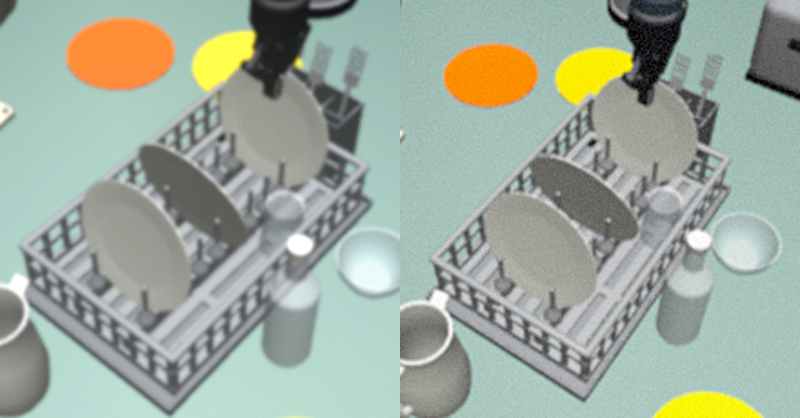

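The basket-side plate is now bright and leans back (left crop, 275,125), and nothing else has moved. Back off, rise, and go in front of the middle plate at rack y=-70.

Emit:
{"method": "arm_command", "body": {
  "deltas": [
    {"hand": 0, "tx": -0.0012, "ty": -0.01, "tz": 0, "spin": 0},
    {"hand": 0, "tx": -0.0037, "ty": -0.03, "tz": 0, "spin": 0},
    {"hand": 0, "tx": -0.0037, "ty": -0.03, "tz": 0.05, "spin": 0},
    {"hand": 0, "tx": -0.0037, "ty": -0.03, "tz": 0.09, "spin": 0},
    {"hand": 0, "tx": -0.0037, "ty": -0.03, "tz": 0.09, "spin": 0},
    {"hand": 0, "tx": -0.027, "ty": -0.218, "tz": 0.09, "spin": 0},
    {"hand": 0, "tx": -0.027, "ty": -0.218, "tz": 0.09, "spin": 0},
    {"hand": 0, "tx": -0.027, "ty": -0.218, "tz": 0.09, "spin": 0},
    {"hand": 0, "tx": -0.027, "ty": -0.218, "tz": 0.09, "spin": 0},
    {"hand": 0, "tx": -0.027, "ty": -0.218, "tz": 0.09, "spin": 0},
    {"hand": 0, "tx": -0.027, "ty": -0.218, "tz": 0.09, "spin": 0},
    {"hand": 0, "tx": -0.027, "ty": -0.218, "tz": 0.09, "spin": 0},
    {"hand": 0, "tx": -0.027, "ty": -0.218, "tz": 0.09, "spin": 0}
  ]
}}

```text
t: 6.0
tcp_pos: [515.6, -19.4, 301.7]
tcp_rot: [[-0.993, 0.122, -0.0], [0.122, 0.993, 0.0], [0.0, 0.0, -1.0]]
wrist_force: [-0.6, 0.4, 0.4]
opening: 0.0
grip_force: 0.0
```

Emit:
{"method": "arm_command", "body": {
  "deltas": [
    {"hand": 0, "tx": 0, "ty": 0, "tz": -0.03, "spin": 0},
    {"hand": 0, "tx": 0, "ty": 0, "tz": -0.05, "spin": 0},
    {"hand": 0, "tx": 0, "ty": 0, "tz": -0.065, "spin": 0},
    {"hand": 0, "tx": 0, "ty": 0, "tz": -0.08, "spin": 0},
    {"hand": 0, "tx": 0, "ty": 0, "tz": -0.09, "spin": 0},
    {"hand": 0, "tx": 0, "ty": 0, "tz": -0.09, "spin": 0},
    {"hand": 0, "tx": 0, "ty": 0, "tz": -0.09, "spin": 0}
  ]
}}

```text
t: 6.7
tcp_pos: [515.7, -19.9, 212.2]
tcp_rot: [[-0.992, 0.123, 0.0], [0.123, 0.992, -0.0], [-0.0, -0.0, -1.0]]
wrist_force: [-0.7, -0.1, -0.8]
opening: -0.004
grip_force: 0.0
```

```bash
python3 look.py pics/l3.png
```

```text
(no output)
```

View pics/l3.png

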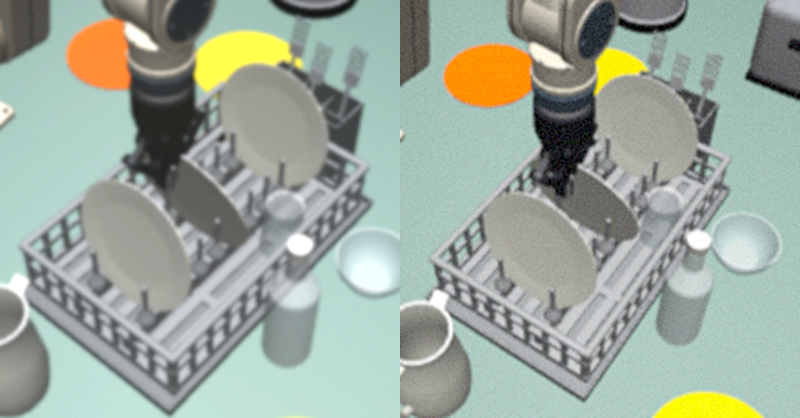

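The fingers stand between the near and middle plates without touching either, and the basket-side plate still leans back. Now the same push on the middle plate, then back off, up and clear.

Emit:
{"method": "arm_command", "body": {
  "deltas": [
    {"hand": 0, "tx": 0.0006, "ty": 0.005, "tz": 0, "spin": 0},
    {"hand": 0, "tx": 0.0012, "ty": 0.01, "tz": 0, "spin": 0},
    {"hand": 0, "tx": 0.0019, "ty": 0.015, "tz": 0, "spin": 0},
    {"hand": 0, "tx": 0.0025, "ty": 0.02, "tz": 0, "spin": 0},
    {"hand": 0, "tx": 0.0031, "ty": 0.025, "tz": 0, "spin": 0},
    {"hand": 0, "tx": 0.0037, "ty": 0.03, "tz": 0, "spin": 0},
    {"hand": 0, "tx": 0.0044, "ty": 0.035, "tz": 0, "spin": 0},
    {"hand": 0, "tx": 0.005, "ty": 0.04, "tz": 0, "spin": 0},
    {"hand": 0, "tx": 0.0056, "ty": 0.045, "tz": 0, "spin": 0},
    {"hand": 0, "tx": 0.0062, "ty": 0.05, "tz": 0, "spin": 0},
    {"hand": 0, "tx": 0.0069, "ty": 0.055, "tz": 0, "spin": 0},
    {"hand": 0, "tx": 0.0074, "ty": 0.059, "tz": 0, "spin": 0},
    {"hand": 0, "tx": 0.0079, "ty": 0.063, "tz": 0, "spin": 0},
    {"hand": 0, "tx": 0.0084, "ty": 0.067, "tz": 0, "spin": 0},
    {"hand": 0, "tx": 0.0089, "ty": 0.071, "tz": 0, "spin": 0},
    {"hand": 0, "tx": 0.0094, "ty": 0.075, "tz": 0, "spin": 0},
    {"hand": 0, "tx": 0.0094, "ty": 0.075, "tz": 0, "spin": 0},
    {"hand": 0, "tx": 0.0094, "ty": 0.075, "tz": 0, "spin": 0}
  ]
}}

```text
t: 8.6
tcp_pos: [525.0, 54.8, 211.7]
tcp_rot: [[-0.992, 0.123, -0.0], [0.123, 0.992, -0.0], [0.0, -0.0, -1.0]]
wrist_force: [-0.4, -0.7, -0.5]
opening: -0.002
grip_force: 0.0
```

Emit:
{"method": "arm_command", "body": {
  "deltas": [
    {"hand": 0, "tx": -0.0012, "ty": -0.01, "tz": 0, "spin": 0},
    {"hand": 0, "tx": -0.0037, "ty": -0.03, "tz": 0, "spin": 0},
    {"hand": 0, "tx": -0.0037, "ty": -0.03, "tz": 0.05, "spin": 0},
    {"hand": 0, "tx": -0.0037, "ty": -0.03, "tz": 0.1, "spin": 0},
    {"hand": 0, "tx": -0.0037, "ty": -0.03, "tz": 0.1, "spin": 0},
    {"hand": 0, "tx": -0.15, "ty": -0.03, "tz": 0.12, "spin": 0},
    {"hand": 0, "tx": -0.15, "ty": -0.03, "tz": 0.12, "spin": 0},
    {"hand": 0, "tx": -0.15, "ty": -0.03, "tz": 0.12, "spin": 0},
    {"hand": 0, "tx": -0.15, "ty": -0.03, "tz": 0.12, "spin": 0},
    {"hand": 0, "tx": -0.15, "ty": -0.03, "tz": 0.12, "spin": 0},
    {"hand": 0, "tx": -0.15, "ty": -0.03, "tz": 0.12, "spin": 0}
  ]
}}

```text
t: 9.7
tcp_pos: [375.6, 24.3, 331.6]
tcp_rot: [[-0.992, 0.124, 0.0], [0.124, 0.992, -0.0], [-0.0, -0.0, -1.0]]
wrist_force: [-0.7, 0.4, 0.5]
opening: 0.001
grip_force: 0.0
```

```bash
python3 look.py pics/l4.png
```

```text
(no output)
```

View pics/l4.png

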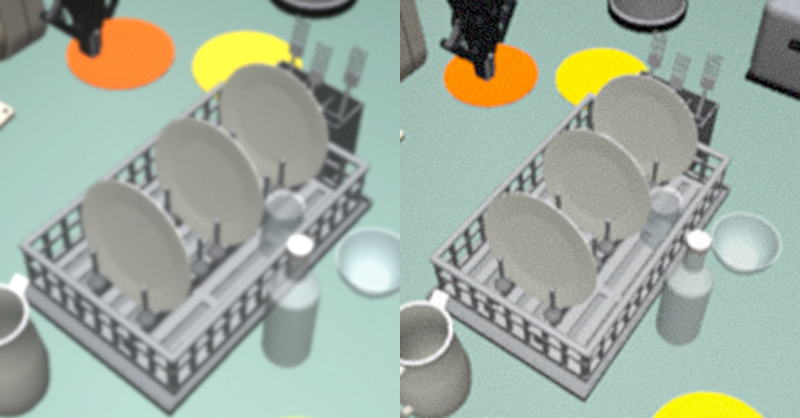

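All three plates now lean back alike in their own slots (left crop, 137,245; 210,182; 275,125). The tumbler, forks, jug, bottle and bowl are unchanged, and the arm is clear, so I'm handing it in.

```bash
python3 -c "
from station import ctrl
print(ctrl.close_job())"
```

```text
the job is handed in; nothing more can be done
None
```

I pushed both flopped plates back in their own slots, so all three now lean towards the cutlery basket; in the last picture nothing else had moved, and I handed the job in at about 10 s.

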